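# Seasoning row from the drip saucers to the bottle rack

### The job

Clear the drip saucers for washing: move the four seasoning containers from the black tray into the empty wire bottle rack, one standing upright in each compartment, in the same order from left to right (as the robot sees it) as they stand on the saucers now. Keep every container upright on the way, and leave the small lidded sauce cup standing where it is.

Things in the scene. Friction and masses are not known exactly. Their poses are not given: they have to be found in the camera images.
- squeeze_bottle: White plastic squeeze bottle, closed: upright round body 54 mm in diameter and straight from 4 to 124 mm up, then a grey-white collar and a narrow cone nozzle, 152 mm tall in all. 0.2 to 0.3 kg, rigid. Loose. Origin: centre of its underside, z up through the nozzle. A good height to grip is 105 to 115 mm up.
- shaker: Plain metal seasoning shaker, the shortest of the four: round, 58 mm in diameter and straight up to 92 mm, with a low dome with small holes, 106 mm tall in all. About 0.2 kg. Loose. Origin: centre of its underside, z up. A good height to grip is 70 to 80 mm up.
- oil_bottle: Square green glass oil bottle: body 46 x 46 mm (slightly rounded edges) up to 112 mm, then a narrow neck with a steel pourer, 139 mm tall in all. 0.25 to 0.4 kg. Loose. Origin: centre of its underside, z up; x and y are square to its flat sides. A good height to grip is 92 to 100 mm up, on two opposite flats.
- pepper_mill: Brown wooden pepper mill: round foot 54 mm in diameter up to 22 mm, slim waist about 38 mm, round head 48 mm in diameter and straight from 86 to 122 mm up, then a rounded top with a small steel knob, 144 mm tall in all. About 0.24 kg. Loose. Origin: centre of its underside, z up. A good height to grip is 98 to 110 mm up, on the head.
- saucer_squeeze_bottle: White round drip saucer under the squeeze bottle at the start, 74 mm across, rim 9 mm high. Four alike, fixed in a row 78 mm apart in a shallow black tray (92 x 332 mm, rim 10 mm high). Origin: centre of its underside, 4 mm above the counter; its upper face, where the container stands, is 4 mm higher. z up; y along the row to its left end as the robot sees it; x across, away from the robot.
- saucer_shaker: White round drip saucer under the shaker at the start, 74 mm across, rim 9 mm high. Four alike, fixed in a row 78 mm apart in a shallow black tray (92 x 332 mm, rim 10 mm high). Origin: centre of its underside, 4 mm above the counter; its upper face, where the container stands, is 4 mm higher. z up; y along the row to its left end as the robot sees it; x across, away from the robot.
- saucer_oil_bottle: White round drip saucer under the oil bottle at the start, 74 mm across, rim 9 mm high. Four alike, fixed in a row 78 mm apart in a shallow black tray (92 x 332 mm, rim 10 mm high). Origin: centre of its underside, 4 mm above the counter; its upper face, where the container stands, is 4 mm higher. z up; y along the row to its left end as the robot sees it; x across, away from the robot.
- saucer_pepper_mill: White round drip saucer under the pepper mill at the start, 74 mm across, rim 9 mm high. Four alike, fixed in a row 78 mm apart in a shallow black tray (92 x 332 mm, rim 10 mm high). Origin: centre of its underside, 4 mm above the counter; its upper face, where the container stands, is 4 mm higher. z up; y along the row to its left end as the robot sees it; x across, away from the robot.
- rack: Black wire bottle rack, white floor, fixed, empty: 83 x 317 mm, wires 5 mm thick, 52 mm high. Four open-topped compartments in a row, 73 x 73 mm clear, centres at y = +117, +39, -39, -117 mm (left to right), floor 6 mm above the origin. Origin: centre of its underside; z up, y along it to its left end as the robot sees it, x away from the robot (within 6 degrees, as the tray). Rack or tray may be the nearer.
- sauce_cup: Small round steel sauce cup with a white lid, 51 mm across and 37 mm tall, 0.12 kg, loose, standing on the counter between the tray and the rack. Origin: centre of its underside, z up. It is not to be moved. (Near it stands a small grey funnel, mouth down, 52 mm across and 52 mm tall.)

How it is judged:
By the outcome, as a careful person would: the job done as asked, in the order asked, and still so for the second after the job is handed in, with the robot touching nothing.
It also fails if it takes over 96 s, if anything falls off the work surface, if the arm or the gripper's body presses on something with over 40 N, if the wrist force passes 120 N, or if a joint passes its speed limit or range.

### The arm

A 6-joint arm with a two-finger parallel gripper is mounted at the origin on the work surface. World frame = base frame: x ahead of the robot, y to its left, z up, the work surface at z = 0. Lengths are in mm, angles in degrees, forces in N, time in s.
With the tool pointing down it reaches from about 300 to 850 mm from the base axis. Payload 4.2 kg.
Tool frame: the origin (TCP) lies at the very end of the fingers, on their centre line; the grasp point (between the pads) lies 19 mm behind it (hold_point_z is the z of the grasp point in the tool frame, in mm); z points along the fingers, y is the direction in which the jaws open and shut (so a half turn about z gives the same grasp; the last joint's range is limited). The gripper opens to 91 mm and grips with 3 to 60 N. Pads are 32 mm wide; open, the fingers measure 118 mm over their backs; the gripper's body (76 mm by 178 mm) begins 60 mm behind the grasp point.
Start: joints at [-76.547, 18.312, 89.639, -0, 72.044, -1.146], TCP at [144.932, -556.451, 213.976] pointing down, gripper open.
Joint ranges: [-177.97, 177.97], [-48.28, 115.42], [12.27, 149.76], [-77.06, 257.06], [2.81, 150.46], [-146.56, 146.56]. Speed limits (degrees/s): [147.25, 147.25, 180, 180, 180, 180].

### API

Orientations are given as [roll, pitch, yaw] about the fixed x, y, z axes, in that order (R = Rz(yaw) Ry(pitch) Rx(roll)).
In Python, from workcell import state, grab_frame, job_done, hold_point_z gives the robot as it stands. The module is installed in compiled form; this text tells all that it offers.
- The arm moves only by the shell command python3 -m creep 'ROWS' [FORCE]. ROWS is JSON, a list of rows, each a list of 7 numbers: the closure, from 0 (fully open) to 1 (shut), then the shift along the tool's x, y, z in mm, then the turn, a rotation vector about the tool's x, y, z in degrees. A call has 1 to 5 rows; each row shifts and turns the commanded pose from where the row before left it, along the tool's axes as they then stand; what a row does not reach is not made up. A row lasts 1/8 s, in which the tool goes at most 62.5 mm and 10.7 degrees, less where a joint would pass 70% of its speed; a pose out of reach is approached as far as the arm can. A call is refused whole if a number of a shift passes 62.5 or a number of a turn 10.7, either way. A call with a gripper value outside its range is refused whole. The fingers move at their own pace and stop on an object; FORCE is the grip in N (left out, the last holds). Time passes only in rows, so rows that do not move let the fingers close. It gives the time, the measured TCP pose, the force and the opening at its end, in the units of the state.
- state(): the state, without advancing time (a new reading comes with each control period).
- grab_frame(name): name is "scene" or "top"; returns a dict with "frame" (400x640x3 uint8, red, green, blue), "fx", "fy", "cx", "cy" (pixels), "k1" (the pictures are not rectified: a ray, as slopes to the right and down, at radius r is drawn at 1 + k1 r^2 times it, then the intrinsics apply), "view" (4x4, takes a point from world to camera coordinates). Camera axes: x right, y down, z forward; pixel columns grow to the right and rows downward; lengths in mm; the calibration is good to about 2 mm. A picture is of the moment at which its call begins. There is no depth.
- job_done(): hands the job in, once; it reports no verdict.
The state is a dict: "time_s": time; "qpos": joint angles; "qvel": joint speeds; "effort": joint torques, N m; "ee_pos": TCP position; "ee_rot": TCP orientation; "force": force on the tool from outside, world axes, zero at the start; "torque": the same for the moment, N m; "gripper_width": finger opening in mm.
Only numpy, scipy, OpenCV 4.12 (cv2) and the standard library are available. Lean on these libraries where they do the work, as an engineer would, in place of code of your own. Each camera call takes 0.05 s, during which the arm holds its last target.

## Working session

There is one attempt and no reset: what is moved stays moved. The work goes in short steps, Python scripts to look and compute and a shell command to move; the robot and the scene stay as the last step left them, time stands still between calls to the robot, and variables do not carry over. Pictures are saved under pics/ and viewed, and the job is handed in when it is done.

```bash
mkdir -p pics
python3 - <<'E'
from workcell import *
import cv2
print(state(),hold_point_z)
for n in("scene","top"):
    f=grab_frame(n); cv2.imwrite(f"pics/{n}0.png",f["frame"][:,:,::-1])
    print(n,{k:v for k,v in f.items() if k!="frame"})
E
```

```text
{'time_s': 0.0, 'qpos': array([-7.65452791e+01,  1.83515025e+01,  8.97060913e+01, -1.94697130e-03,
        7.20425125e+01, -1.14274330e+00]), 'qvel': array([-0.03170199,  0.01790741, -0.00161886, -0.14888902, -0.04520488,
       -0.00504244]), 'effort': array([ 8.94333189e-04, -4.12457550e+01, -2.31969345e+01,  7.27400417e-02,
        4.59403172e-02, -1.69880482e-04]), 'ee_pos': array([ 144.82079421, -555.95090123,  213.12379223]), 'ee_rot': array([-1.79899877e+02, -1.45743356e-04,  1.45980659e+01]), 'force': array([-0.3321717 , -0.11941989, -0.28364996]), 'torque': array([ 0.01533929, -0.01994756, -0.00051091]), 'gripper_width': 90.92497742367966} -18.8
scene {'fx': 515.6207623050256, 'fy': 515.6207623050256, 'cx': 312.60549419612397, 'cy': 191.51742167440798, 'k1': -0.0938059548293876, 'view': array([[-2.34323483e-01,  9.72082993e-01, -1.21309642e-02,
         1.13278654e+02],
       [ 7.62053049e-01,  1.75918517e-01, -6.23159551e-01,
        -4.04597367e+02],
       [-6.03628740e-01, -1.55265354e-01, -7.82000648e-01,
         1.28352330e+03],
       [ 0.00000000e+00,  0.00000000e+00,  0.00000000e+00,
         1.00000000e+00]])}
top {'fx': 400.36798057829674, 'fy': 400.36798057829674, 'cx': 319.96575561868775, 'cy': 199.4686552302846, 'k1': -0.010804046615920989, 'view': array([[-1.29386809e-02, -9.99853107e-01, -1.12407597e-02,
         1.10682011e+00],
       [-9.81723851e-01,  1.48371202e-02, -1.89731757e-01,
         5.52298699e+02],
       [ 1.89870668e-01,  8.58044322e-03, -9.81771616e-01,
         5.99163553e+02],
       [ 0.00000000e+00,  0.00000000e+00,  0.00000000e+00,
         1.00000000e+00]])}
```

View pics/scene0.png

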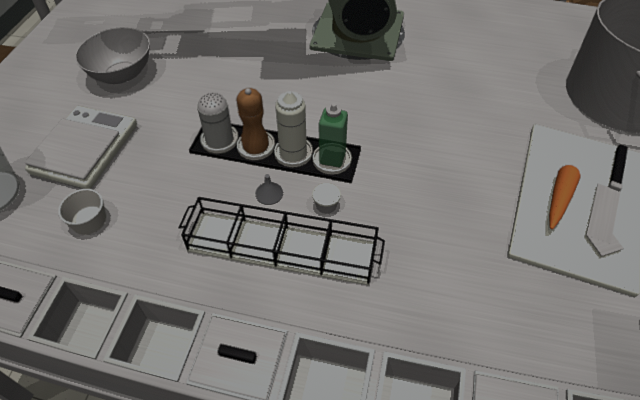

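View pics/top0.png

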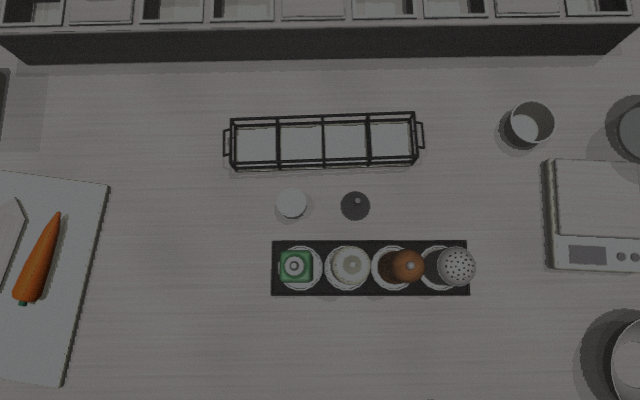

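```bash
cat > h.py <<'E'
import numpy as np, cv2
from workcell import *
def ray(f,uv):
    K=np.array([[f["fx"],0,f["cx"]],[0,f["fy"],f["cy"]],[0,0,1]])
    p=cv2.undistortPoints(np.array(uv,float).reshape(-1,1,2),K,np.array([f["k1"],0,0,0.]),None)[:,0]
    R=f["view"][:3,:3];t=f["view"][:3,3]
    d=np.c_[p,np.ones(len(p))]@R
    return -R.T@t,d
def plane(f,uv,z):
    c,d=ray(f,uv); return c+d*((z-c[2])/d[:,2])[:,None]
def proj(f,P):
    K=np.array([[f["fx"],0,f["cx"]],[0,f["fy"],f["cy"]],[0,0,1]])
    R=f["view"][:3,:3];t=f["view"][:3,3]
    return cv2.projectPoints(np.array(P,float).reshape(-1,1,3),cv2.Rodrigues(R)[0],t,K,np.array([f["k1"],0,0,0.]))[0][:,0]
def tri(f,a,g,b):
    c1,d1=ray(f,[a]);c2,d2=ray(g,[b]);d1=d1[0];d2=d2[0]
    s=np.linalg.lstsq(np.c_[d1,-d2],c2-c1,rcond=None)[0]
    p,q=c1+s[0]*d1,c2+s[1]*d2
    return (p+q)/2,np.linalg.norm(p-q)
E
python3 - <<'E'
import cv2
a=cv2.imread("pics/scene0.png")[80:300,160:400]; cv2.imwrite("pics/s0z.png",cv2.resize(a,None,fx=2.7,fy=2.7,interpolation=cv2.INTER_CUBIC))
a=cv2.imread("pics/top0.png")[100:310,210:490]; cv2.imwrite("pics/t0z.png",cv2.convertScaleAbs(cv2.resize(a,None,fx=2.8,fy=2.8,interpolation=cv2.INTER_CUBIC),alpha=1.5))
E
```

```text
(no output)
```

View pics/s0z.png

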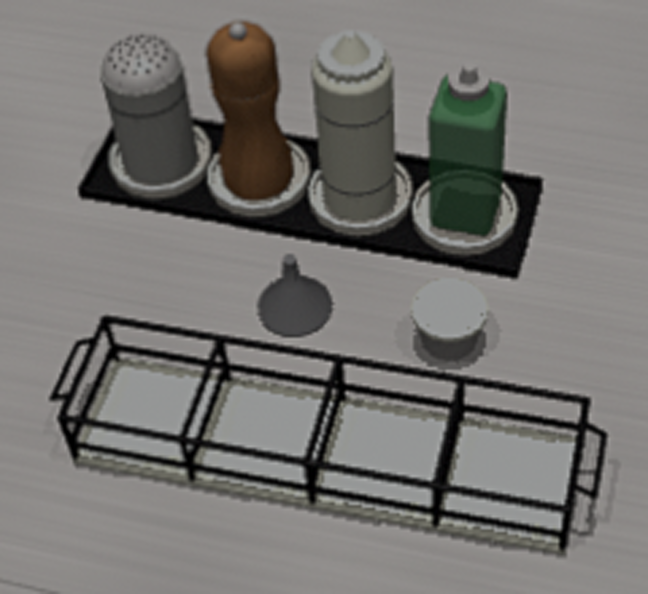

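View pics/t0z.png

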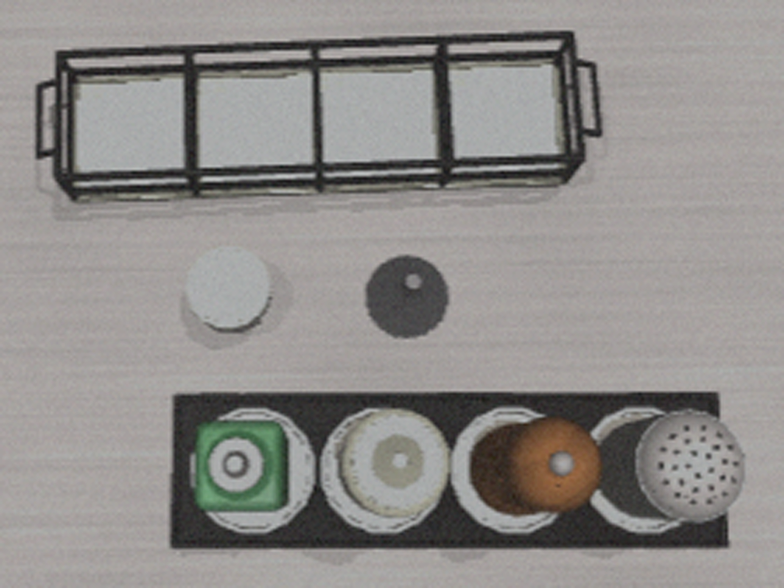

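Run:
```python
from h import *
S=grab_frame("scene");T=grab_frame("top")
cv2.imwrite
zt=lambda x,y:[210+(x+.5)/2.8-.5,100+(y+.5)/2.8-.5]
zs=lambda x,y:[160+(x+.5)/2.7-.5,80+(y+.5)/2.7-.5]
np.set_printoptions(precision=1,suppress=True)
for n,a,b in [("oil",(236,463),(469,70)),("squ",(400,460),(350,36)),("mill",(562,462),(237,28)),("funnel",(414,281),(290,258)),
 ("rTL",(60,53),(588,400)),("rTR",(573,36),(107,322))]:
    print(n,*tri(T,zt(*a),S,zs(*b)))
# tray/dark mask in top
g=T["frame"].astype(int)
img=T["frame"]
hsv=cv2.cvtColor(img,cv2.COLOR_RGB2HSV)
dark=(img.max(2)<35).astype(np.uint8)
dark[:230]=0;dark[310:]=0;dark[:,:250]=0;dark[:,490:]=0
c=max(cv2.findContours(dark,0,2)[0],key=cv2.contourArea)
P=plane(T,c[:,0],10)[:,:2]
r=cv2.minAreaRect(P.astype(np.float32));print("tray",r,cv2.boundingRect(c))
# green
gm=((hsv[...,0]>40)&(hsv[...,0]<85)&(hsv[...,1]>90)).astype(np.uint8)
c=max(cv2.findContours(gm,0,2)[0],key=cv2.contourArea)
print("oil",cv2.minAreaRect(plane(T,c[:,0],112)[:,:2].astype(np.float32)))
bm=((hsv[...,0]<18)&(hsv[...,1]>100)).astype(np.uint8);bm[:,:350]=0
c=max(cv2.findContours(bm,0,2)[0],key=cv2.contourArea);print("brown",cv2.boundingRect(c))
# floor of rack: bright
fm=(img.min(2)>105).astype(np.uint8)
fm[:115]=0;fm[165:]=0;fm[:,:225]=0;fm[:,425:]=0
for c in cv2.findContours(fm,0,2)[0]:
    if cv2.contourArea(c)>300: print("floor",cv2.minAreaRect(plane(T,c[:,0],6)[:,:2].astype(np.float32)))
# white lid etc
for nm,lo in(("lid",((180,225),(265,320))),("sq",((235,300),(325,375))),("shk",((235,300),(430,480)))):
    (a,b),(cc,d)=lo; m=np.zeros(img.shape[:2],np.uint8); m[a:b,cc:d]=(img[a:b,cc:d].min(2)>100)
    for c in cv2.findContours(m,0,2)[0]:
        if cv2.contourArea(c)>150: print(nm,cv2.minEnclosingCircle(c),[plane(T,[cv2.minEnclosingCircle(c)[0]],z)[0] for z in(37,92,124)])
```

```text
oil [444.6  29.4 143.5] 0.7657189986619003
squ [444.6 -49.4 157.3] 0.0946571016301088
mill [ 443.  -127.8  148.3] 0.4945732090692818
funnel [550.5 -67.4  51.7] 0.9225543889631677
rTL [666.7 136.2 116.3] 17.725643775747894
rTR [ 671.4 -145.6  114.5] 15.867183788133344
tray ((444.08966064453125, -88.12319946289062), (328.7647399902344, 89.57730102539062), 89.24826049804688) (272, 240, 198, 55)
oil ((395.9223937988281, 419.8562927246094), (10.390374183654785, 4.162816047668457), 89.52992248535156)
brown (379, 249, 46, 35)
floor ((664.3383178710938, 107.3597412109375), (59.76997375488281, 65.43898010253906), 1.5216808319091797)
floor ((666.3389282226562, 26.307476043701172), (60.06584930419922, 69.97943878173828), 1.3467750549316406)
floor ((667.6677856445312, -51.800048828125), (59.30986404418945, 69.20951843261719), 0.8542369604110718)
floor ((669.7369995117188, -132.66900634765625), (59.44843673706055, 63.97319030761719), 1.385596513748169)
lid ((292.0, 202.0), 34.8282470703125) [array([551.7,  40.2,  37. ]), array([541.4,  35.8,  92. ]), array([535.4,  33.3, 124. ])]
sq ((343.5, 270.5), 21.22508430480957) [array([438.1, -42.9,  37. ]), array([437.3, -40.4,  92. ]), array([436.8, -38.9, 124. ])]
sq ((351.47369384765625, 264.4473571777344), 17.160438537597656) [array([447.5, -56.1,  37. ]), array([445.9, -52.4,  92. ]), array([445. , -50.3, 124. ])]
sq ((349.5, 237.0), 24.58159637451172) [array([492. , -54.1,  37. ]), array([486.7, -50.6,  92. ]), array([483.6, -48.5, 124. ])]
shk ((458.979248046875, 265.8294982910156), 13.324740409851074) [array([ 442.9, -229.4,   37. ]), array([ 441.7, -211.2,   92. ]), array([ 441. , -200.6,  124. ])]
shk ((454.5, 267.0), 40.302085876464844) [array([ 441.1, -222. ,   37. ]), array([ 440.1, -204.4,   92. ]), array([ 439.5, -194.2,  124. ])]
```

Run:
```python
from h import *
S=grab_frame("scene");T=grab_frame("top")
a=cv2.imread("pics/scene0.png")[190:285,175:390]; a=cv2.resize(a,None,fx=3.7,fy=3.7,interpolation=cv2.INTER_CUBIC)
b=cv2.imread("pics/top0.png")[105:175,215:430]; b=cv2.resize(b,None,fx=3.7,fy=3.7,interpolation=cv2.INTER_CUBIC)
# rack hypotheses
c,yw=np.array([667.,-12.6]),np.radians(1.3)
R=np.array([[np.cos(yw),-np.sin(yw)],[np.sin(yw),np.cos(yw)]])
for f,im,o in((S,a,(175,190)),(T,b,(215,105))):
    for z in(6,52):
        q=[list(c+R@[sx*(36.5 if z==6 else 41.5),sy])+[z] for sx in(-1,1) for sy in(158.5,78,0,-78,-158.5)]
        for p in proj(f,q):
            cv2.drawMarker(im,tuple(int(v) for v in ((p-o+.5)*3.7)),(0,0,255) if z==52 else (0,255,0),cv2.MARKER_CROSS,9,1)
cv2.imwrite("pics/r1.png",np.vstack([a,cv2.convertScaleAbs(b,alpha=1.5)])[:600])
print(np.linalg.inv(T["view"])[:3,3])
```

```text
[428.45554262 -12.22895351 693.04281381]
```

View pics/r1.png

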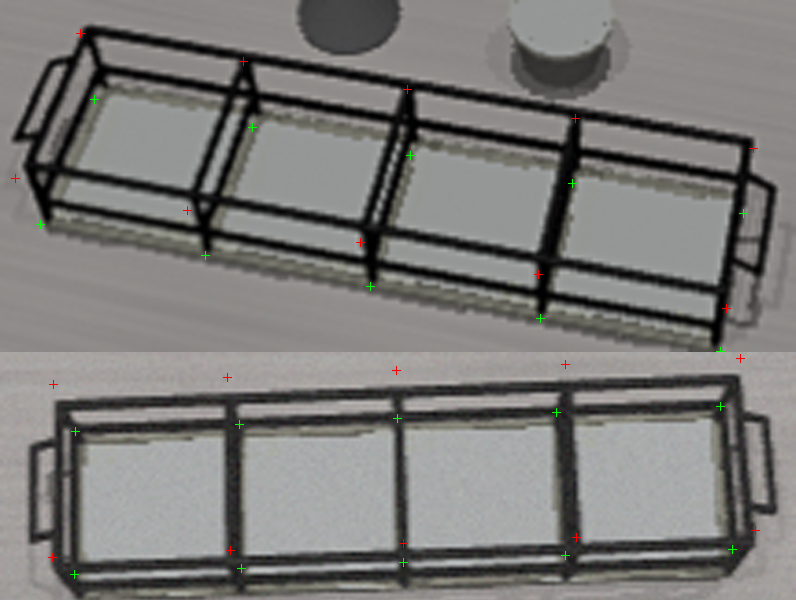

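Run:
```python
from h import *
S=grab_frame("scene");T=grab_frame("top")
a=cv2.imread("pics/scene0.png")[190:285,175:390]; a=cv2.resize(a,None,fx=3.7,fy=3.7,interpolation=cv2.INTER_CUBIC)
b=cv2.imread("pics/top0.png")[105:170,215:430]; b=cv2.resize(b,None,fx=3.7,fy=3.7,interpolation=cv2.INTER_CUBIC)
c,yw=np.array([660.5,-13.5]),np.radians(1.7)
R=np.array([[np.cos(yw),-np.sin(yw)],[np.sin(yw),np.cos(yw)]])
for f,im,o in((S,a,(175,190)),(T,b,(215,105))):
    for z in(3,50):
        q=[list(c+R@[sx*39,sy])+[z] for sx in(-1,1) for sy in(156,78,39,0,-39,-78,-156)]
        for p in proj(f,q):
            cv2.drawMarker(im,tuple(int(v) for v in ((p-o+.5)*3.7)),(0,0,255) if z==50 else (0,255,0),cv2.MARKER_CROSS,9,1)
cv2.imwrite("pics/r2.png",np.vstack([a,cv2.convertScaleAbs(b,alpha=1.5)])[:600])
for y in(117,39,-39,-117): print(c+R@[0,y])
```

```text
[657.02904944 103.44850363]
[659.34301648  25.48283454]
[661.65698352 -52.48283454]
[ 663.97095056 -130.44850363]
```

View pics/r2.png

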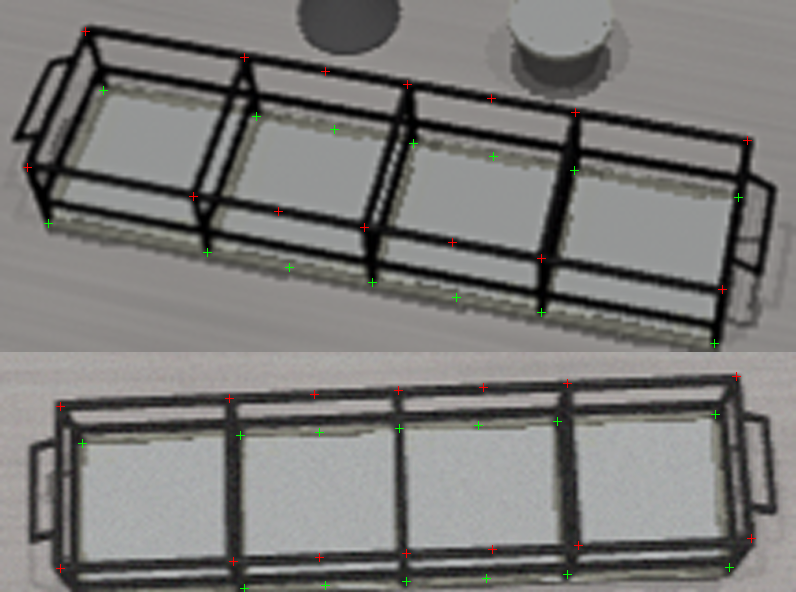

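```bash
python3 -m creep '[[0,0,0,-7,0,0,-10.7],[0,0,0,0,0,0,-10.7],[0,0,0,0,0,0,-10.7],[0,0,0,0,0,0,-10.7],[0,0,0,0,0,0,-10.7]]' 30
python3 -m creep '[[0,0,0,0,0,0,-10.7],[0,0,0,0,0,0,-10.7],[0,0,0,0,0,0,-0.5],[0,0,0,0,0,0,0]]'
```

```text
time_s: 1.02
ee_pos: [144.9, -556.4, 221.0]
ee_rot: [180.0, 0.0, 68.5]
force: [0.3, 0.4, -0.1]
gripper_width: 91.3
time_s: 1.52
ee_pos: [144.9, -556.4, 221.0]
ee_rot: [180.0, 0.0, 89.9]
force: [0.0, 0.4, -0.0]
gripper_width: 91.1
```

```bash
python3 -m creep '[[0,43.9,37,0,0,0,0],[0,43.9,37,0,0,0,0],[0,43.9,37,0,0,0,0],[0,43.9,37,0,0,0,0]]' 30
python3 -m creep '[[0,43.9,37,0,0,0,0],[0,43.9,37,0,0,0,0],[0,43.9,37,0,0,0,0],[0,43.9,37,0,0,0,0],[0,0,0,0,0,0,0]]'
python3 - <<'E'
from h import *
for n in("scene","top"):
    f=grab_frame(n); cv2.imwrite(f"pics/{n}1.png",f["frame"][:,:,::-1])
E
```

```text
time_s: 2.02
ee_pos: [293.9, -379.5, 221.1]
ee_rot: [180.0, 0.0, 89.8]
force: [0.4, -0.5, 0.7]
gripper_width: 91.2
time_s: 2.65
ee_pos: [442.9, -202.6, 221.0]
ee_rot: [180.0, -0.0, 90.2]
force: [-0.5, -0.3, -0.6]
gripper_width: 91.3
```

View pics/scene1.png

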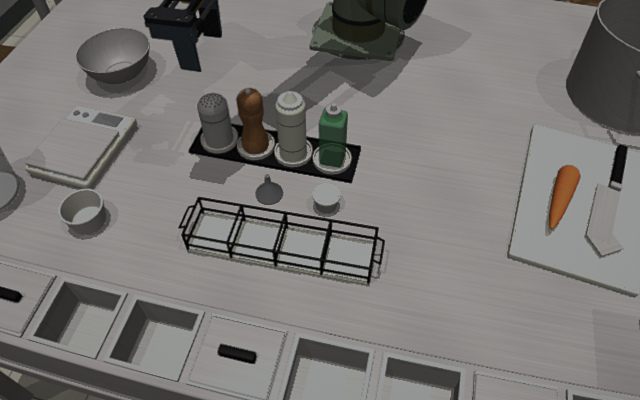

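View pics/top1.png

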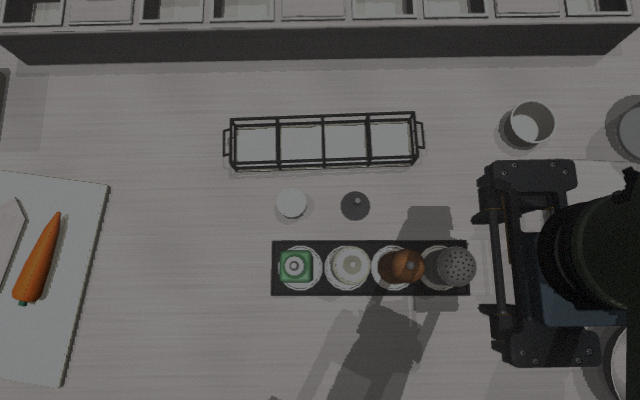

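Run:
```python
from h import *
s=state();print(s["ee_pos"],s["ee_rot"],s["qpos"],s["time_s"])
for n in("scene","top"):
    f=grab_frame(n); p=s["ee_pos"]
    print(n,proj(f,[p,p+[45.5,0,0],p-[45.5,0,0]]))
```

```text
[ 440.91105043 -205.012192    220.86105927] [-1.79964821e+02  2.88839964e-02  9.00296064e+01] [-2.62637756e+01  1.00317822e+01  1.00002089e+02 -4.41449490e-02
  6.99848784e+01 -2.62782569e+01] 2.75
scene [[200.97152983  50.64337622]
 [190.87289943  66.80771198]
 [210.46810896  35.52059091]]
top [[490.23995528 263.56808381]
 [486.68524508 224.67456039]
 [493.88890943 303.88738851]]
```

```bash
python3 -m creep '[[0,0,0,35,0,0,0],[0,0,0,35,0,0,0],[0,0,0,35,0,0,0],[0,0,0,30,0,0,0],[0,0,0,18,0,0,0]]' 25
python3 -m creep '[[0,0,0,0,0,0,0],[0,0,0,0,0,0,0]]'
python3 - <<'E'
from h import *
f=grab_frame("scene"); cv2.imwrite("pics/s2.png",cv2.resize(f["frame"][40:200,140:400,::-1],None,fx=3,fy=3))
E
```

```text
time_s: 3.48
ee_pos: [439.3, -206.4, 66.6]
ee_rot: [-179.9, -0.0, 89.8]
force: [0.2, 1.0, -0.3]
gripper_width: 91.2
time_s: 3.72
ee_pos: [441.1, -206.3, 68.8]
ee_rot: [179.9, 0.0, 89.9]
force: [0.5, -0.7, 0.3]
gripper_width: 90.9
```

View pics/s2.png

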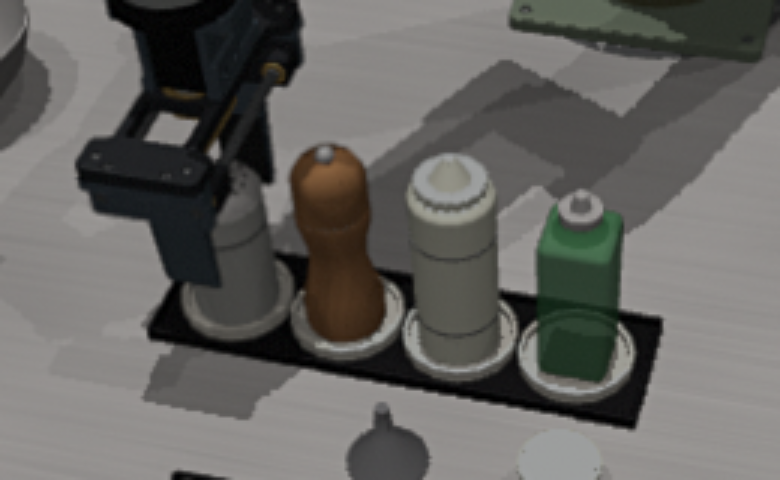

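Run:
```python
from h import *
f=grab_frame("scene");g=grab_frame("top")
def z(P): return (proj(f,P)-[140,40]+.5)*3
print(z([[500,-190,69],[500,-222,69],[500,-190,88],[500,-222,88]]))
print("shaker base/topcentre",z([[441.5,-205,8],[441.5,-205,114],[441.5,-176,60],[441.5,-234,60]]))
cv2.imwrite("pics/t2.png",cv2.convertScaleAbs(cv2.resize(g["frame"][150:390,340:600,::-1],None,fx=2.5,fy=2.5),alpha=1.6))
print((proj(g,[[500,-190,69],[500,-222,69]])-[340,150])*2.5)
```

```text
[[214.66897161 295.22768622]
 [166.95235624 287.28189412]
 [209.62106987 273.42662718]
 [161.22433007 265.51126405]]
shaker base/topcentre [[239.25009006 294.7057066 ]
 [213.82882883 175.50606172]
 [269.15761528 245.25339766]
 [185.83786306 232.01493154]]
[[244.15581916 196.54012743]
 [295.39637639 195.78633513]]
```

View pics/t2.png

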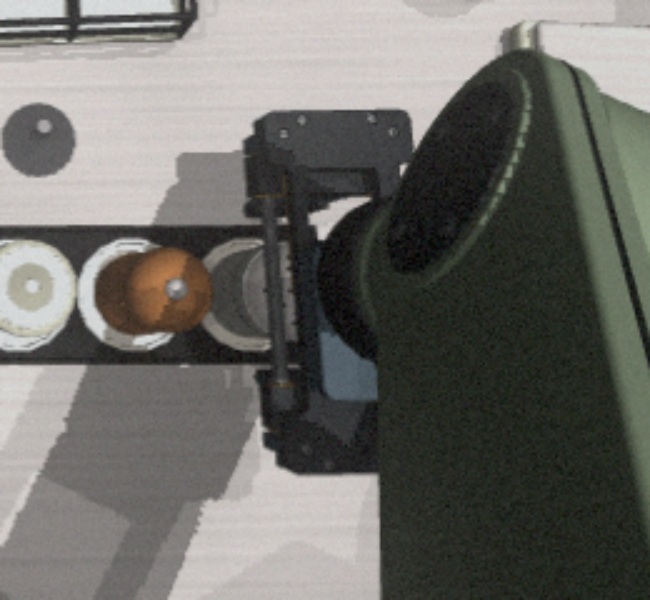

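```bash
python3 -m creep '[[1,0,0,0,0,0,0],[1,0,0,0,0,0,0],[1,0,0,0,0,0,0],[1,0,0,0,0,0,0],[1,0,0,0,0,0,0]]' 25
python3 -m creep '[[1,0,0,0,0,0,0],[1,0,0,0,0,0,0],[1,0,0,0,0,0,0]]'
```

```text
time_s: 4.5
ee_pos: [441.1, -205.3, 68.0]
ee_rot: [180.0, 0.0, 90.0]
force: [1.3, -0.7, -0.2]
gripper_width: 57.0
time_s: 4.88
ee_pos: [441.1, -205.3, 68.0]
ee_rot: [180.0, 0.0, 90.0]
force: [1.1, 0.5, 1.0]
gripper_width: 57.2
```

```bash
python3 -m creep '[[1,0,0,-8,0,0,0],[1,0,0,-20,0,0,0],[1,0,0,-30,0,0,0],[1,0,0,-22,0,0,0],[1,0,0,-10,0,0,0]]' 25
python3 -m creep '[[1,5,15,0,0,0,0],[1,13,37,0,0,0,0],[1,14,43,0,0,0,0],[1,14,43,0,0,0,0],[1,14,43,0,0,0,0]]'
python3 -m creep '[[1,10,28,0,0,0,0],[1,5,14,0,0,0,0],[1,0,0,0,0,0,0],[1,0,0,0,0,0,0]]'
python3 - <<'E'
from h import *
f=grab_frame("scene");g=grab_frame("top")
cv2.imwrite("pics/s3.png",cv2.resize(f["frame"][80:300,150:410,::-1],None,fx=2.5,fy=2.5))
print(state()["ee_pos"])
E
```

```text
time_s: 5.5
ee_pos: [441.1, -205.4, 159.1]
ee_rot: [179.9, 0.0, 90.0]
force: [-0.4, -0.2, -2.8]
gripper_width: 57.1
time_s: 6.12
ee_pos: [623.5, -143.9, 156.0]
ee_rot: [-179.9, -0.0, 90.0]
force: [0.3, -0.3, -2.6]
gripper_width: 56.8
time_s: 6.62
ee_pos: [662.8, -130.6, 157.5]
ee_rot: [-179.9, 0.0, 90.0]
force: [-0.2, 0.5, -2.5]
gripper_width: 56.8
[ 662.92056401 -130.77963651  158.13284625]
```

View pics/s3.png

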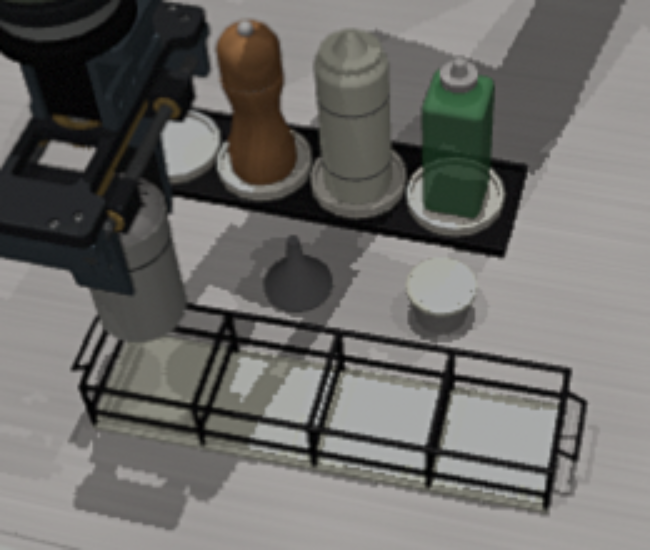

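```bash
python3 -m creep '[[1,0,0.6,12,0,0,0],[1,0,0,22,0,0,0],[1,0,0,24,0,0,0],[1,0,0,18,0,0,0],[1,0,0,9,0,0,0]]' 25
python3 -m creep '[[1,0,0,2,0,0,0],[1,0,0,2,0,0,0],[1,0,0,1.5,0,0,0],[1,0,0,0,0,0,0]]'
python3 - <<'E'
from h import *
f=grab_frame("scene")
cv2.imwrite("pics/s4.png",cv2.resize(f["frame"][80:300,150:410,::-1],None,fx=2.5,fy=2.5))
print(state()["ee_pos"],state()["force"])
E
```

```text
time_s: 7.35
ee_pos: [663.8, -130.3, 71.5]
ee_rot: [-179.9, -0.0, 90.0]
force: [0.5, 0.5, -2.1]
gripper_width: 57.1
time_s: 7.85
ee_pos: [664.7, -130.3, 67.8]
ee_rot: [180.0, 0.0, 90.0]
force: [-0.2, -0.3, -2.1]
gripper_width: 56.8
[ 664.71495343 -130.28341344   67.81049762] [ 0.03712548  0.11925502 -2.3180596 ]
```

View pics/s4.png

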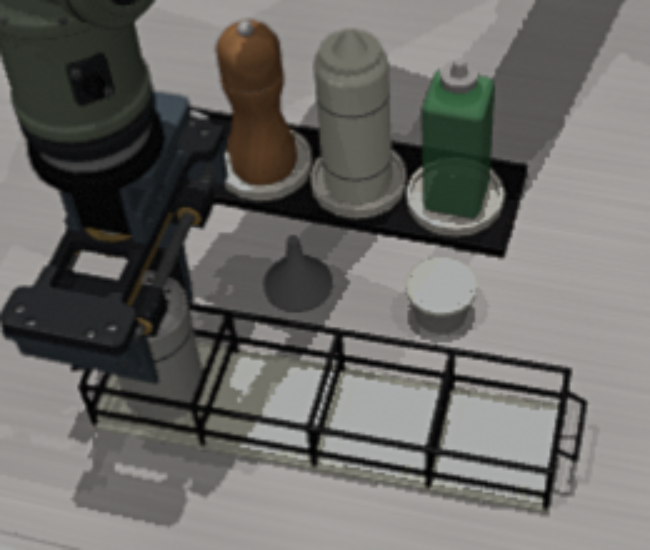

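```bash
python3 -m creep '[[1,0,0,1,0,0,0],[1,0,0,0,0,0,0],[1,0,0,0.8,0,0,0],[1,0,0,0,0,0,0]]'
python3 -m creep '[[1,0,0,0.6,0,0,0],[1,0,0,0,0,0,0],[1,0,0,0,0,0,0]]'
```

```text
time_s: 8.4
ee_pos: [664.6, -130.3, 66.0]
ee_rot: [180.0, 0.0, 90.0]
force: [-0.2, 0.7, -0.2]
gripper_width: 57.4
time_s: 8.78
ee_pos: [664.7, -130.3, 66.0]
ee_rot: [180.0, 0.0, 90.0]
force: [-1.2, 0.8, 5.9]
gripper_width: 56.8
```

```bash
python3 -m creep '[[0,0,0,0,0,0,0],[0,0,0,0,0,0,0],[0,0,0,0,0,0,0],[0,0,0,0,0,0,0]]' 25
python3 -m creep '[[0,0,0,-10,0,0,0],[0,0,0,-35,0,0,0],[0,0,0,-45,0,0,0],[0,0,0,-40,0,0,0],[0,0,0,-10,0,0,0]]'
python3 -m creep '[[0,0,-20,0,0,0,0],[0,1,-45,0,0,0,0],[0,1,-50,0,0,0,0],[0,1,-50,0,0,0,0],[0,0,-40,0,0,0,0]]'
python3 -m creep '[[0,0,-16.7,0,0,0,0],[0,0,0,0,0,0,0],[0,0,0,0,0,0,0]]'
python3 - <<'E'
from h import *
f=grab_frame("scene");g=grab_frame("top")
cv2.imwrite("pics/s5.png",cv2.resize(f["frame"][40:290,140:410,::-1],None,fx=2.4,fy=2.4))
print(state()["ee_pos"],state()["force"])
E
```

```text
time_s: 9.28
ee_pos: [664.5, -130.3, 64.8]
ee_rot: [-180.0, 0.0, 90.0]
force: [0.1, -0.2, 0.1]
gripper_width: 90.6
time_s: 9.9
ee_pos: [666.0, -130.6, 209.2]
ee_rot: [179.6, 0.1, 90.0]
force: [0.4, 0.4, 0.3]
gripper_width: 91.4
time_s: 10.52
ee_pos: [456.8, -126.8, 204.1]
ee_rot: [-179.9, -0.0, 90.0]
force: [-0.1, 0.0, 0.1]
gripper_width: 91.2
time_s: 10.9
ee_pos: [444.3, -127.5, 205.0]
ee_rot: [179.9, 0.0, 90.0]
force: [0.8, -0.3, -0.4]
gripper_width: 91.3
[ 444.16212758 -127.39057273  204.82177174] [-0.20403758 -0.03680986 -0.79580532]
```

View pics/s5.png

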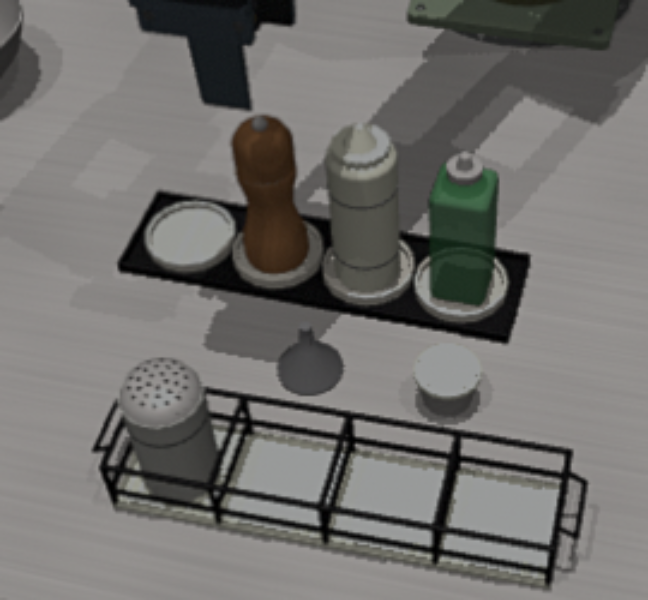

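```bash
python3 -m creep '[[0,0,-1,12,0,0,0],[0,0,0,30,0,0,0],[0,0,0,32,0,0,0],[0,0,0,26,0,0,0],[0,0,0,12,0,0,0]]' 25
python3 -m creep '[[0,0,0,0,0,0,0],[0,0,0,0,0,0,0],[1,0,0,0,0,0,0],[1,0,0,0,0,0,0]]'
python3 -m creep '[[1,0,0,0,0,0,0],[1,0,0,0,0,0,0],[1,0,0,0,0,0,0],[1,0,0,0,0,0,0],[1,0,0,0,0,0,0]]'
python3 - <<'E'
from h import *
f=grab_frame("scene");g=grab_frame("top")
cv2.imwrite("pics/s6.png",cv2.resize(f["frame"][40:290,140:410,::-1],None,fx=2.4,fy=2.4))
print(state()["ee_pos"],state()["gripper_width"])
E
```

```text
time_s: 11.62
ee_pos: [440.9, -126.9, 91.0]
ee_rot: [-179.8, -0.1, 90.0]
force: [0.8, 1.0, 0.5]
gripper_width: 91.2
time_s: 12.12
ee_pos: [442.2, -127.4, 93.7]
ee_rot: [179.9, 0.0, 90.0]
force: [0.4, -0.9, -0.2]
gripper_width: 74.0
time_s: 12.75
ee_pos: [441.9, -127.3, 93.1]
ee_rot: [180.0, 0.0, 90.0]
force: [-0.2, -0.1, 0.3]
gripper_width: 47.4
[ 441.96123759 -127.28404759   93.09589955] 47.322366244051814
```

View pics/s6.png

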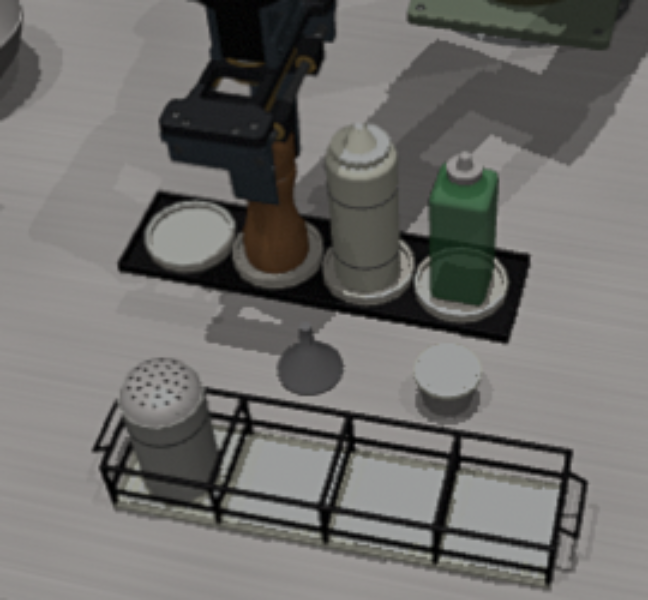

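```bash
python3 -m creep '[[1,0,0,-8,0,0,0],[1,0,0,-20,0,0,0],[1,0,0,-32,0,0,0],[1,0,0,-30,0,0,0],[1,0,0,-10,0,0,0]]' 25
python3 -m creep '[[1,12,10,0,0,0,0],[1,22,30,0,0,0,0],[1,22,40,0,0,0,0],[1,14,45,0,0,0,0],[1,4.8,45,0,0,0,0]]'
python3 -m creep '[[1,0,34,0,0,0,0],[1,0,15.5,0,0,0,0],[1,0,0,0,0,0,0],[1,0,0,0,0,0,0],[1,0,0,0,0,0,0]]'
python3 - <<'E'
from h import *
f=grab_frame("scene");g=grab_frame("top")
cv2.imwrite("pics/s7.png",cv2.resize(f["frame"][40:290,140:410,::-1],None,fx=2.4,fy=2.4))
print(state()["ee_pos"],state()["gripper_width"],state()["force"])
E
```

```text
time_s: 13.48
ee_pos: [442.5, -127.5, 194.7]
ee_rot: [179.8, 0.1, 90.0]
force: [0.1, -0.2, -3.2]
gripper_width: 47.9
time_s: 14.1
ee_pos: [612.7, -50.1, 190.8]
ee_rot: [-179.8, -0.1, 90.1]
force: [0.4, 0.1, -2.1]
gripper_width: 47.3
time_s: 14.72
ee_pos: [660.5, -52.3, 192.9]
ee_rot: [-180.0, -0.0, 90.0]
force: [-0.0, 0.1, -2.9]
gripper_width: 47.5
[660.76924173 -52.44480219 193.31437024] 47.30842188792577 [-0.55190835  0.34067244 -2.34219901]
```

View pics/s7.png

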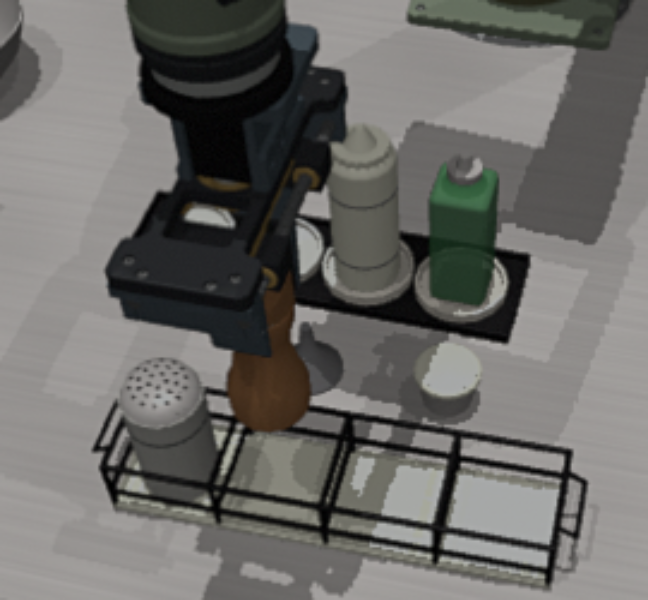

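```bash
python3 -m creep '[[1,0,0.4,12,0,0,0],[1,0,0,26,0,0,0],[1,0,0,28,0,0,0],[1,0,0,21,0,0,0],[1,0,0,10,0,0,0]]' 25
python3 -m creep '[[1,0,0,2,0,0,0],[1,0,0,1,0,0,0],[1,0,0,1,0,0,0],[1,0,0,0.5,0,0,0],[1,0,0,0,0,0,0]]'
python3 -m creep '[[1,0,0,0,0,0,0],[1,0,0,0,0,0,0]]'
```

```text
time_s: 15.45
ee_pos: [660.5, -52.5, 94.0]
ee_rot: [-179.8, -0.0, 90.0]
force: [-1.0, -0.4, -3.3]
gripper_width: 47.6
time_s: 16.08
ee_pos: [661.8, -52.5, 91.8]
ee_rot: [180.0, 0.0, 90.0]
force: [-0.2, -0.1, -3.4]
gripper_width: 48.0
time_s: 16.32
ee_pos: [661.7, -52.5, 91.6]
ee_rot: [180.0, 0.0, 90.0]
force: [-0.4, -0.0, -2.8]
gripper_width: 47.8
```

```bash
python3 -m creep '[[1,0,0,0.6,0,0,0],[1,0,0,0.4,0,0,0],[1,0,0,0,0,0,0],[1,0,0,0,0,0,0]]'
python3 - <<'E'
from h import *
f=grab_frame("scene");cv2.imwrite("pics/s8.png",cv2.resize(f["frame"][40:290,140:410,::-1],None,fx=2.4,fy=2.4))
E
```

```text
time_s: 16.82
ee_pos: [661.9, -52.5, 91.1]
ee_rot: [180.0, 0.0, 90.0]
force: [-1.7, 0.6, 3.1]
gripper_width: 47.8
```

View pics/s8.png

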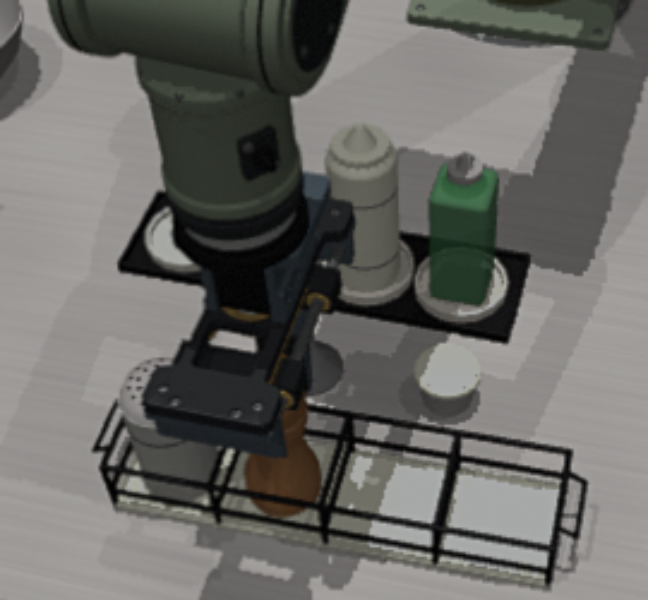

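```bash
python3 -m creep '[[0,0,0,0,0,0,0],[0,0,0,0,0,0,0],[0,0,0,0,0,0,0],[0,0,0,0,0,0,0]]' 25
python3 -m creep '[[0,0,0,-10,0,0,0],[0,0,0,-35,0,0,0],[0,0,0,-40,0,0,0],[0,0,0,-30,0,0,0],[0,0,0,-7,0,0,0]]'
python3 -m creep '[[0,0,-20,0,0,0,0],[0,1,-45,0,0,0,0],[0,1,-50,0,0,0,0],[0,1,-50,0,0,0,0],[0,0,-37,0,0,0,0]]'
python3 -m creep '[[0,0,-15.4,0,0,0,0],[0,0,0,0,0,0,0],[0,0,0,0,0,0,0]]'
python3 - <<'E'
from h import *
f=grab_frame("scene");g=grab_frame("top")
cv2.imwrite("pics/s9.png",cv2.resize(f["frame"][40:290,140:410,::-1],None,fx=2.4,fy=2.4))
print(state()["ee_pos"],state()["force"])
E
```

```text
time_s: 17.38
ee_pos: [661.8, -52.5, 90.4]
ee_rot: [-180.0, 0.0, 90.0]
force: [-0.2, -0.3, -0.7]
gripper_width: 84.8
time_s: 18.0
ee_pos: [662.9, -52.6, 215.7]
ee_rot: [179.7, 0.0, 90.0]
force: [-0.8, -0.3, -0.4]
gripper_width: 91.4
time_s: 18.62
ee_pos: [456.9, -49.2, 211.5]
ee_rot: [-179.9, -0.0, 90.0]
force: [0.9, -1.0, -1.5]
gripper_width: 90.7
time_s: 19.0
ee_pos: [445.8, -49.6, 212.5]
ee_rot: [179.9, 0.0, 90.0]
force: [0.3, 0.5, -0.4]
gripper_width: 91.0
[445.62676008 -49.51400828 212.31935497] [-0.41560273  0.25421226 -0.85868029]
```

View pics/s9.png

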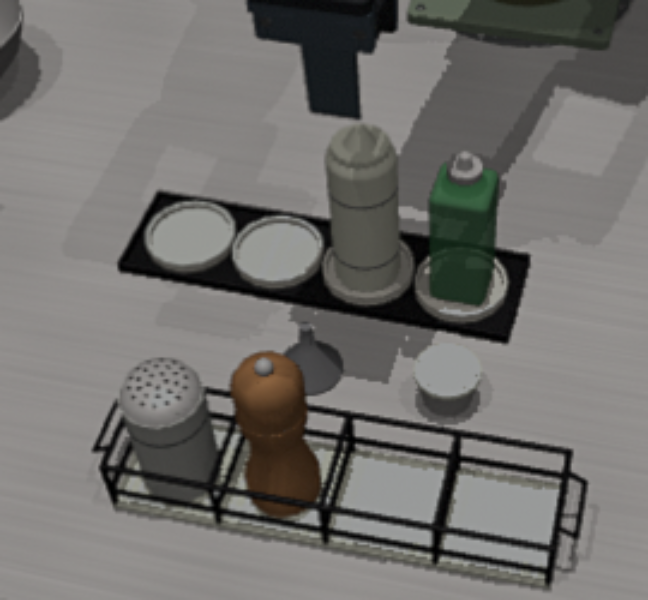

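Shaker (165,430) and mill (275,430) stand upright in the right-hand two slots. Next, the squeeze bottle.

```bash
python3 -m creep '[[0,0,-1,12,0,0,0],[0,0,0,30,0,0,0],[0,0,0,32,0,0,0],[0,0,0,27,0,0,0],[0,0,0,12,0,0,0]]' 25
python3 -m creep '[[0,0,0,0,0,0,0],[0,0,0,0,0,0,0],[1,0,0,0,0,0,0],[1,0,0,0,0,0,0]]'
python3 -m creep '[[1,0,0,0,0,0,0],[1,0,0,0,0,0,0],[1,0,0,0,0,0,0],[1,0,0,0,0,0,0],[1,0,0,0,0,0,0]]'
python3 - <<'E'
from h import *
f=grab_frame("scene")
cv2.imwrite("pics/s10.png",cv2.resize(f["frame"][40:290,140:410,::-1],None,fx=2.4,fy=2.4))
print(state()["ee_pos"],state()["gripper_width"])
E
```

```text
time_s: 19.73
ee_pos: [442.3, -49.3, 97.5]
ee_rot: [-179.8, -0.0, 90.0]
force: [0.5, 0.9, -0.1]
gripper_width: 91.6
time_s: 20.23
ee_pos: [443.7, -49.5, 100.1]
ee_rot: [179.9, 0.0, 90.0]
force: [0.0, -0.7, -0.2]
gripper_width: 73.8
time_s: 20.85
ee_pos: [443.6, -49.5, 99.7]
ee_rot: [180.0, 0.0, 90.0]
force: [0.4, -0.0, 1.5]
gripper_width: 53.3
[443.55879791 -49.48948395  99.65395608] 53.746872291163506
```

View pics/s10.png

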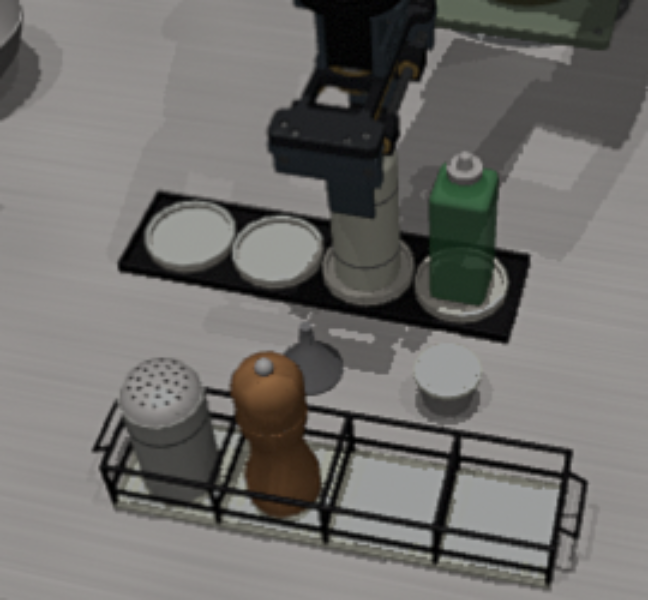

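```bash
python3 -m creep '[[1,0,0,-8,0,0,0],[1,0,0,-20,0,0,0],[1,0,0,-34,0,0,0],[1,0,0,-33,0,0,0],[1,0,0,-10,0,0,0]]' 28
python3 -m creep '[[1,12,10,0,0,0,0],[1,22,30,0,0,0,0],[1,22,40,0,0,0,0],[1,14,45,0,0,0,0],[1,5,44,0,0,0,0]]'
python3 -m creep '[[1,0,32,0,0,0,0],[1,0,14.8,0,0,0,0],[1,0,0,0,0,0,0],[1,0,0,0,0,0,0],[1,0,0,0,0,0,0]]'
python3 - <<'E'
from h import *
f=grab_frame("scene");g=grab_frame("top")
cv2.imwrite("pics/s11.png",cv2.resize(f["frame"][40:290,140:410,::-1],None,fx=2.4,fy=2.4))
print(state()["ee_pos"],state()["gripper_width"],state()["force"])
E
```

```text
time_s: 21.52
ee_pos: [444.0, -49.6, 206.2]
ee_rot: [179.8, 0.0, 90.0]
force: [-0.7, 0.1, -2.5]
gripper_width: 53.4
time_s: 22.15
ee_pos: [613.2, 27.7, 201.9]
ee_rot: [-179.8, -0.0, 90.1]
force: [0.5, -0.9, -2.2]
gripper_width: 53.5
time_s: 22.78
ee_pos: [658.3, 25.8, 204.3]
ee_rot: [-179.9, 0.0, 90.0]
force: [-0.4, 0.0, -2.8]
gripper_width: 53.1
[658.59591677  25.64212581 204.78998531] 53.10636001763341 [ 0.31501332 -0.37579219 -2.58546484]
```

View pics/s11.png

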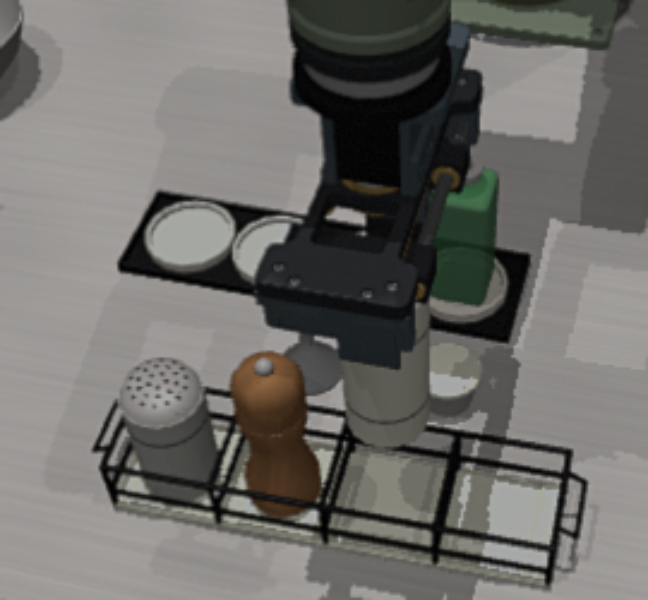

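```bash
python3 -m creep '[[1,0,0.4,12,0,0,0],[1,0,0,28,0,0,0],[1,0,0,30,0,0,0],[1,0,0,22,0,0,0],[1,0,0,10,0,0,0]]' 28
python3 -m creep '[[1,0,0,2,0,0,0],[1,0,0,1,0,0,0],[1,0,0,1,0,0,0],[1,0,0,0.8,0,0,0],[1,0,0,0,0,0,0]]'
python3 -m creep '[[1,0,0,0.4,0,0,0],[1,0,0,0,0,0,0],[1,0,0,0,0,0,0]]'
```

```text
time_s: 23.5
ee_pos: [658.3, 25.5, 100.5]
ee_rot: [-179.8, 0.0, 90.0]
force: [-0.5, 0.7, -2.7]
gripper_width: 53.5
time_s: 24.12
ee_pos: [659.6, 25.5, 98.0]
ee_rot: [180.0, 0.0, 90.0]
force: [0.9, -0.6, -3.4]
gripper_width: 53.1
time_s: 24.5
ee_pos: [659.7, 25.5, 97.7]
ee_rot: [180.0, 0.0, 90.0]
force: [-0.2, 0.6, 1.7]
gripper_width: 53.5
```

```bash
python3 -m creep '[[0,0,0,0,0,0,0],[0,0,0,0,0,0,0],[0,0,0,0,0,0,0],[0,0,0,0,0,0,0]]' 28
python3 -m creep '[[0,0,0,-10,0,0,0],[0,0,0,-35,0,0,0],[0,0,0,-40,0,0,0],[0,0,0,-24,0,0,0],[0,0,0,-7,0,0,0]]'
python3 -m creep '[[0,0,-20,0,0,0,0],[0,1,-45,0,0,0,0],[0,2,-50,0,0,0,0],[0,1,-50,0,0,0,0],[0,0,-35,0,0,0,0]]'
python3 -m creep '[[0,0,-15,0,0,0,0],[0,0,0,0,0,0,0],[0,0,0,0,0,0,0]]'
python3 - <<'E'
from h import *
f=grab_frame("scene");g=grab_frame("top")
cv2.imwrite("pics/s12.png",cv2.resize(f["frame"][40:290,140:410,::-1],None,fx=2.4,fy=2.4))
print(state()["ee_pos"],state()["force"])
E
```

```text
time_s: 25.0
ee_pos: [659.6, 25.5, 97.4]
ee_rot: [180.0, 0.0, 90.0]
force: [0.0, -0.3, -0.5]
gripper_width: 89.9
time_s: 25.62
ee_pos: [660.5, 25.5, 216.0]
ee_rot: [179.7, -0.0, 90.0]
force: [-0.2, -0.3, -0.4]
gripper_width: 91.2
time_s: 26.25
ee_pos: [456.7, 29.6, 212.6]
ee_rot: [-179.9, 0.0, 90.0]
force: [0.0, 0.5, -0.2]
gripper_width: 90.6
time_s: 26.62
ee_pos: [446.0, 29.5, 213.3]
ee_rot: [179.9, 0.0, 90.0]
force: [-0.4, 0.2, -0.2]
gripper_width: 90.9
[445.78349854  29.51873381 213.11285273] [-0.09749234  0.04527631 -0.91321422]
```

View pics/s12.png

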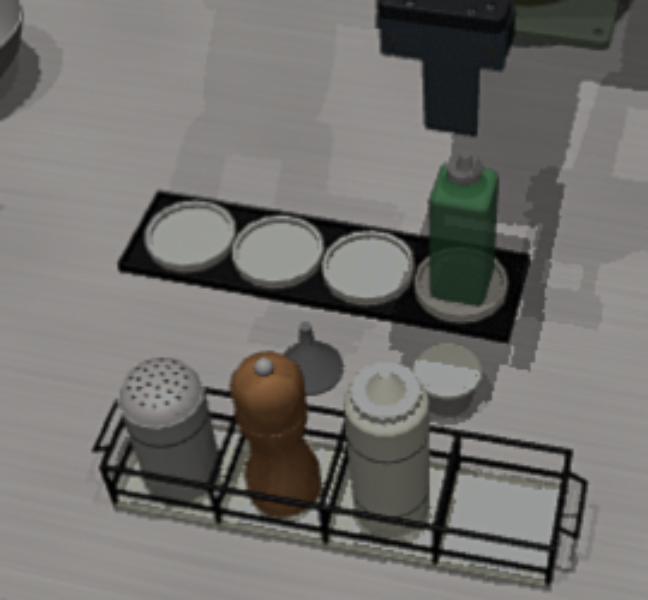

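Three are in place. Now the oil bottle; TCP down 128 mm.

```bash
python3 -m creep '[[0,0,-1,14,0,0,0],[0,0,0,34,0,0,0],[0,0,0,38,0,0,0],[0,0,0,29,0,0,0],[0,0,0,12,0,0,0]]' 30
python3 -m creep '[[0,0,0,0,0,0,0],[0,0,0,0,0,0,0],[1,0,0,0,0,0,0],[1,0,0,0,0,0,0]]'
python3 -m creep '[[1,0,0,0,0,0,0],[1,0,0,0,0,0,0],[1,0,0,0,0,0,0],[1,0,0,0,0,0,0],[1,0,0,0,0,0,0]]'
python3 - <<'E'
from h import *
f=grab_frame("scene")
cv2.imwrite("pics/s13.png",cv2.resize(f["frame"][40:290,140:410,::-1],None,fx=2.4,fy=2.4))
print(state()["ee_pos"],state()["gripper_width"])
E
```

```text
time_s: 27.35
ee_pos: [442.2, 29.5, 84.1]
ee_rot: [-179.8, 0.0, 90.0]
force: [-0.0, 0.0, 0.3]
gripper_width: 91.0
time_s: 27.85
ee_pos: [444.0, 29.5, 87.0]
ee_rot: [179.9, 0.0, 90.0]
force: [-0.2, -0.2, -0.6]
gripper_width: 74.6
time_s: 28.48
ee_pos: [443.7, 29.6, 86.4]
ee_rot: [180.0, 0.0, 90.0]
force: [0.1, -0.1, 0.2]
gripper_width: 45.7
[443.69517004  29.56893902  86.37641927] 45.93853209271349
```

View pics/s13.png

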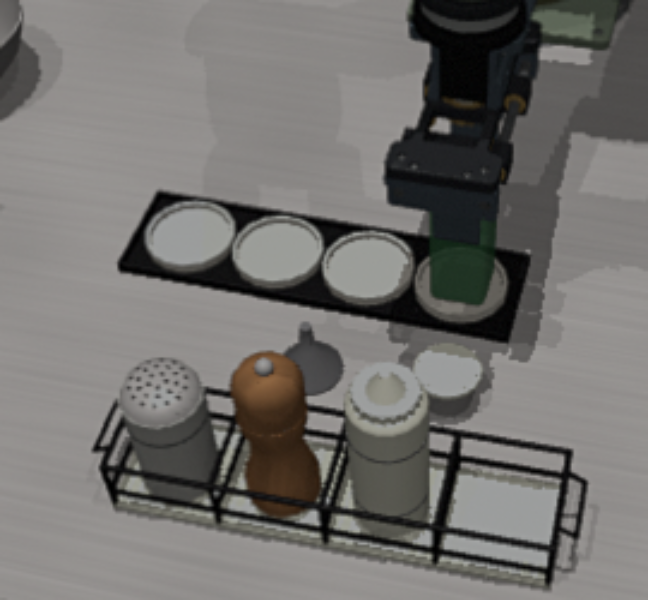

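```bash
python3 -m creep '[[1,0,0,-8,0,0,0],[1,0,0,-20,0,0,0],[1,0,0,-34,0,0,0],[1,0,0,-33,0,0,0],[1,0,0,-10,0,0,0]]' 35
python3 -m creep '[[1,12,10,0,0,0,0],[1,22,30,0,0,0,0],[1,22,40,0,0,0,0],[1,13,45,0,0,0,0],[1,4.9,44,0,0,0,0]]'
python3 -m creep '[[1,0,30,0,0,0,0],[1,0,14.3,0,0,0,0],[1,0,0,0,0,0,0],[1,0,0,0,0,0,0],[1,0,0,0,0,0,0]]'
python3 - <<'E'
from h import *
f=grab_frame("scene");g=grab_frame("top")
cv2.imwrite("pics/s14.png",cv2.resize(f["frame"][40:290,140:410,::-1],None,fx=2.4,fy=2.4))
print(state()["ee_pos"],state()["gripper_width"],state()["force"])
E
```

```text
time_s: 29.15
ee_pos: [444.3, 29.6, 193.1]
ee_rot: [179.8, -0.0, 90.0]
force: [-0.1, 0.5, -4.1]
gripper_width: 45.4
time_s: 29.78
ee_pos: [613.5, 105.3, 188.6]
ee_rot: [-179.8, 0.0, 90.1]
force: [1.8, 0.1, -2.6]
gripper_width: 46.1
time_s: 30.4
ee_pos: [656.0, 103.7, 191.0]
ee_rot: [-179.9, 0.0, 90.0]
force: [-0.2, 0.3, -3.2]
gripper_width: 45.9
[656.31891536 103.54504414 191.53511097] 45.716708668782815 [-0.02271297 -0.4935965  -3.23014826]
```

View pics/s14.png

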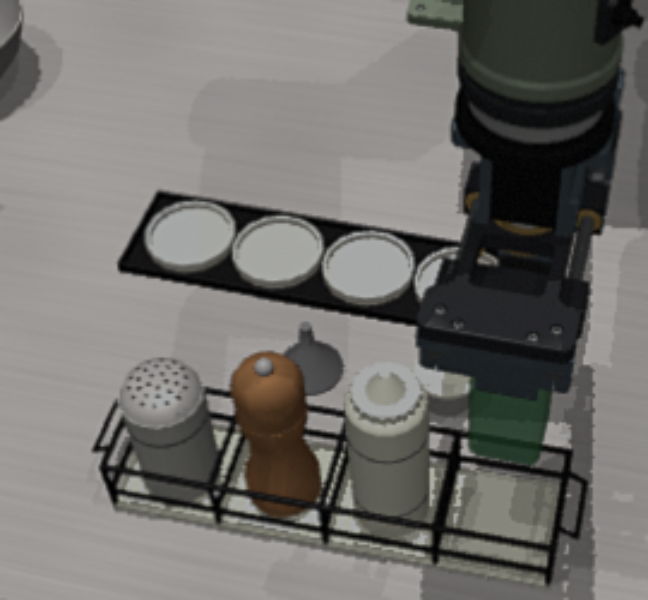

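```bash
python3 -m creep '[[1,0,0.4,12,0,0,0],[1,0,0,28,0,0,0],[1,0,0,30,0,0,0],[1,0,0,22,0,0,0],[1,0,0,10,0,0,0]]' 35
python3 -m creep '[[1,0,0,2,0,0,0],[1,0,0,1,0,0,0],[1,0,0,1,0,0,0],[1,0,0,0.8,0,0,0],[1,0,0,0,0,0,0]]'
python3 -m creep '[[1,0,0,0.4,0,0,0],[1,0,0,0,0,0,0],[1,0,0,0,0,0,0]]'
```

```text
time_s: 31.12
ee_pos: [656.0, 103.2, 87.2]
ee_rot: [-179.8, 0.0, 90.0]
force: [0.1, -0.2, -3.7]
gripper_width: 46.0
time_s: 31.75
ee_pos: [657.3, 103.4, 84.7]
ee_rot: [180.0, 0.0, 90.0]
force: [-0.5, 0.1, -3.0]
gripper_width: 45.7
time_s: 32.12
ee_pos: [657.4, 103.5, 84.4]
ee_rot: [180.0, 0.0, 90.0]
force: [-0.5, 0.1, -1.0]
gripper_width: 45.7
```

Contact is starting; a touch more, then release and retreat.

```bash
python3 -m creep '[[1,0,0,0.4,0,0,0],[1,0,0,0,0,0,0],[1,0,0,0,0,0,0]]'
python3 -m creep '[[0,0,0,0,0,0,0],[0,0,0,0,0,0,0],[0,0,0,0,0,0,0],[0,0,0,0,0,0,0],[0,0,0,0,0,0,0]]'
python3 -m creep '[[0,0,0,-10,0,0,0],[0,0,0,-35,0,0,0],[0,0,0,-45,0,0,0],[0,0,0,-35,0,0,0],[0,0,0,-10,0,0,0]]'
python3 -m creep '[[0,0,-20,0,0,0,0],[0,0,-45,0,0,0,0],[0,0,-50,0,0,0,0],[0,0,-50,0,0,0,0],[0,0,-50,0,0,0,0]]'
python3 -m creep '[[0,0,-50,0,0,0,0],[0,0,-20,0,0,0,0],[0,0,0,0,0,0,0],[0,0,0,0,0,0,0]]'
python3 - <<'E'
from h import *
f=grab_frame("scene");g=grab_frame("top")
cv2.imwrite("pics/s15.png",cv2.resize(f["frame"][60:290,140:410,::-1],None,fx=2.4,fy=2.4))
cv2.imwrite("pics/t15.png",cv2.convertScaleAbs(cv2.resize(g["frame"][100:310,210:490,::-1],None,fx=2.8,fy=2.8),alpha=1.5))
E
```

```text
time_s: 32.5
ee_pos: [657.4, 103.4, 84.4]
ee_rot: [180.0, 0.0, 90.0]
force: [-1.5, -0.1, 3.7]
gripper_width: 45.7
time_s: 33.12
ee_pos: [657.3, 103.4, 83.6]
ee_rot: [-180.0, 0.0, 90.0]
force: [-0.3, -0.5, -0.3]
gripper_width: 90.7
time_s: 33.75
ee_pos: [658.4, 103.6, 222.2]
ee_rot: [179.7, -0.0, 90.0]
force: [0.6, -0.1, -0.6]
gripper_width: 91.2
time_s: 34.38
ee_pos: [439.9, 103.2, 217.6]
ee_rot: [-179.9, 0.0, 90.0]
force: [0.3, 0.0, 0.8]
gripper_width: 91.4
time_s: 34.88
ee_pos: [373.9, 103.6, 218.8]
ee_rot: [179.9, -0.0, 90.0]
force: [0.5, 0.7, 0.6]
gripper_width: 91.4
```

View pics/s15.png

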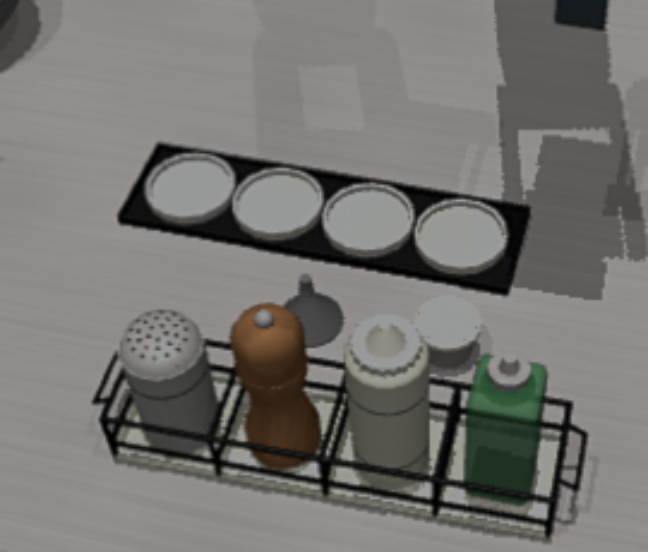

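View pics/t15.png

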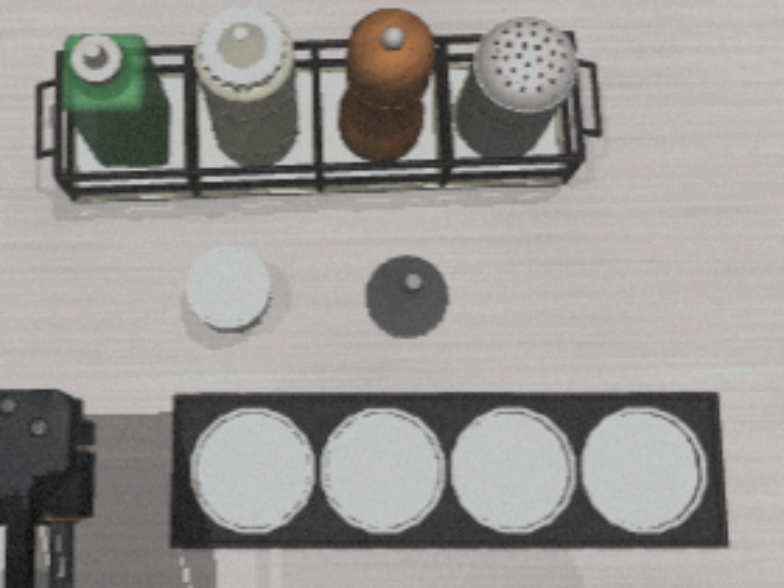

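The top view shows the oil bottle, squeeze bottle, mill and shaker standing upright, one per compartment, left to right. The cup (229,289) and funnel (407,297) are where they were, and the saucers are empty.

```bash
python3 -c "
from workcell import *
print(job_done()); print(state()['time_s'])"
```

```text
the job is handed in; nothing more can be done
None
the job is handed in; nothing more can be done
```

I moved all four containers into the wire rack, one standing upright in each compartment. Left to right, as the robot sees it, they are oil bottle, squeeze bottle, pepper mill and shaker, the same order as on the saucers. I handed the job in at about 35 s, with the gripper open and well clear.

- **Last pictures:** both cameras show all four containers upright and the saucers empty. The sauce cup and funnel are at the same pixels as in the first pictures.
- **Forces:** wrist force stayed below about 6 N in every reading.
- **Disagreements:** in the first measurement, the heights of the three container tips I triangulated came out about 3 mm low, roughly the camera calibration error. My first rack estimate, from the visible floor patches, was about 6 mm too far away. I corrected it with the top wires in both views before placing anything.
- **No verdict:** the hand-in call reported none, and the state could not be read afterwards, so I couldn't check the second after hand-in.

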